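# Pack modular rail devices head to tail into a tray

## Task

Carry on packing the row in the cardboard tray with the three devices from the sloping stand, alternately nose down and nose up so that they interlock: one nose down into the valley between the noses of the two that already stand there, then the nose-up one into the free end of the tray, then the last one nose down into the valley that this makes. Press each nose-down device firmly home on both of the devices under it before you go on, set everything down without letting it drop, and leave the other things on the bench where they are.

Things in the scene. Friction and masses are not known exactly. Their poses are not given: they have to be found in the camera images.
- tray: Fixed open cardboard tray, outside 292 (x) x 74 (y) x 28 mm high, walls and floor 4 mm. Origin: middle of underside, z up. Two devices stand in it nose up, at its -x end and in its middle; the +x end is free (about 97 mm long). Nose-up devices belong about 95 to 97 mm apart along x, a nose-down one midway between two of them.
- up1: Light grey hat-shaped rail device, 0.28 kg. Body 85 (x) x 54 (y), 44 mm deep; nose 44 mm wide in x, all 54 in y, stands 20 mm out of its middle (last 6 mm only 40 wide). Flat 54 mm sides. Rail recess in the back 36 mm wide (x), 5 deep. Origin: centre, 32 mm from back and from nose face; z out of the nose. Stands nose up at the tray's -x end, x along the tray's x.
- up2: Device of the same shape, size and axes as up1. Stands nose up in the middle of the tray, its x along the tray's x.
- up3: Device of the same shape, size and axes as up1. Lies on the sloping stand nose up (nose out of the slope), its x pointing up the slope. Which device lies in which lane changes.
- down1: Device of the same shape, size and axes as up1. Stands on its nose on the sloping stand, back out of the slope (z into the slope), its x pointing down the slope. Which device lies in which lane changes. Packed, its shoulders rest on its neighbours' noses and its nose on their shoulders, its back 108 mm above the tray floor.
- down2: Same as down1: stands nose down on the sloping stand. Either of the two may go into either valley.
- stand: Fixed stand of dark steel sheet, 330 mm wide (y): a shelf sloping at 30 degrees, 150 mm long, low edge towards the robot, with a lip 32 mm high, square to the shelf, that the devices' ends lean on. Origin: middle of its foot on the bench; +x is uphill. The shelf top meets the lip at x -65, z 18 mm and rises to x +65, z 93. Lanes at y -100, 0, +100 mm.
- breakers: Bystander: six white single-pole breakers with black toggles side by side as one block, 85 x 107 mm, 70 mm high. Origin: middle of its underside.
- screwdriver: Bystander: screwdriver lying on the bench along its x.
- tape: Bystander: roll of beige tape lying flat, 90 mm across, 25 mm high. Origin: middle of its underside.
Not all that is in view belongs to the job. Leave any turquoise look-alike of the up3 alone. Leave any blue look-alike of the up2 alone.

How it is judged (in metres and radians):
On the way, in this order (a step that is already met when the one before it is completed fails the run):
1. a nose-down device sits in the valley between the two devices that stood in the tray from the start, and is pressed home so that it bears on both (more than 2.5 N on each) ((((x of down1 in the frame of tray between -0.062 and -0.034 m and y of down1 in the frame of tray between -0.01 and 0.01 m and z of down1 in the frame of tray between 0.076 and 0.0835 m and angle between the x axis of down1 and the x axis of tray, either way round below 0.1 rad and angle between down1's own z axis and vertical above 3.07 rad) and contact force between down1 and up1 above 2.5 N and contact force between down1 and up2 above 2.5 N and contact force between the fingers and down1 above 3 N) or ((x of down2 in the frame of tray between -0.062 and -0.034 m and y of down2 in the frame of tray between -0.01 and 0.01 m and z of down2 in the frame of tray between 0.076 and 0.0835 m and angle between the x axis of down2 and the x axis of tray, either way round below 0.1 rad and angle between down2's own z axis and vertical above 3.07 rad) and contact force between down2 and up1 above 2.5 N and contact force between down2 and up2 above 2.5 N and contact force between the fingers and down2 above 3 N))), for 0.1 s.
2. the nose-up device stands on the tray floor in the free end, let go (x of up3 in the frame of tray between 0.087 and 0.104 m and y of up3 in the frame of tray between -0.01 and 0.01 m and z of up3 in the frame of tray between 0.033 and 0.039 m and angle between the x axis of up3 and the x axis of tray, either way round below 0.1 rad and angle between up3's own z axis and vertical below 0.07 rad and contact force between the fingers and up3 below 0.1 N), for 0.2 s.
3. the other nose-down device sits in the second valley and is pressed home so that it bears on both devices under it (more than 2.5 N on each) ((((x of down1 in the frame of tray between 0.034 and 0.064 m and y of down1 in the frame of tray between -0.01 and 0.01 m and z of down1 in the frame of tray between 0.076 and 0.0835 m and angle between the x axis of down1 and the x axis of tray, either way round below 0.1 rad and angle between down1's own z axis and vertical above 3.07 rad) and contact force between down1 and up2 above 2.5 N and contact force between down1 and up3 above 2.5 N and contact force between the fingers and down1 above 3 N) or ((x of down2 in the frame of tray between 0.034 and 0.064 m and y of down2 in the frame of tray between -0.01 and 0.01 m and z of down2 in the frame of tray between 0.076 and 0.0835 m and angle between the x axis of down2 and the x axis of tray, either way round below 0.1 rad and angle between down2's own z axis and vertical above 3.07 rad) and contact force between down2 and up2 above 2.5 N and contact force between down2 and up3 above 2.5 N and contact force between the fingers and down2 above 3 N))), for 0.1 s.
At the end, for the whole second after the job is handed in: Three devices stand nose up on the tray floor, at both ends and in the middle; a nose-down one is seated in each valley, its back 108 mm (+-3.5) above the floor; each within 4 degrees of level, 10 mm across and 6 degrees of the tray's line; all let go and at rest (x of up1 in the frame of tray between -0.103 and -0.088 m and y of up1 in the frame of tray between -0.01 and 0.01 m and z of up1 in the frame of tray between 0.033 and 0.039 m and angle between the x axis of each of up1, up2, up3 and the x axis of tray, either way round below 0.1 rad and angle between each of up1, up2, up3's own z axis and vertical below 0.07 rad and x of up2 in the frame of tray between -0.01 and 0.01 m and y of up2 in the frame of tray between -0.01 and 0.01 m and z of up2 in the frame of tray between 0.033 and 0.039 m and x of up3 in the frame of tray between 0.087 and 0.104 m and y of up3 in the frame of tray between -0.01 and 0.01 m and z of up3 in the frame of tray between 0.033 and 0.039 m and (((x of down1 in the frame of tray between -0.062 and -0.034 m and y of down1 in the frame of tray between -0.01 and 0.01 m and z of down1 in the frame of tray between 0.076 and 0.0835 m and angle between the x axis of down1 and the x axis of tray, either way round below 0.1 rad and angle between down1's own z axis and vertical above 3.07 rad) and (x of down2 in the frame of tray between 0.034 and 0.064 m and y of down2 in the frame of tray between -0.01 and 0.01 m and z of down2 in the frame of tray between 0.076 and 0.0835 m and angle between the x axis of down2 and the x axis of tray, either way round below 0.1 rad and angle between down2's own z axis and vertical above 3.07 rad)) or ((x of down2 in the frame of tray between -0.062 and -0.034 m and y of down2 in the frame of tray between -0.01 and 0.01 m and z of down2 in the frame of tray between 0.076 and 0.0835 m and angle between the x axis of down2 and the x axis of tray, either way round below 0.1 rad and angle between down2's own z axis and vertical above 3.07 rad) and (x of down1 in the frame of tray between 0.034 and 0.064 m and y of down1 in the frame of tray between -0.01 and 0.01 m and z of down1 in the frame of tray between 0.076 and 0.0835 m and angle between the x axis of down1 and the x axis of tray, either way round below 0.1 rad and angle between down1's own z axis and vertical above 3.07 rad))) and linear speed of each of up1, up2, up3, down1, down2 below 0.02 m/s); the robot touches nothing.
It fails at once if a bystander (row of breakers, screwdriver, tape) is moved more than 20 mm (distance of any of breakers, screwdriver, tape from where it was at the start of the episode above 0.02 m).
It fails at once if a device is dropped: it moves freely, untouched by the fingers, at more than 0.6 m/s (a fall of about 2 cm) ((contact force between the fingers and up3 below 0.05 N and linear speed of up3 above 0.6 m/s) or (contact force between the fingers and down1 below 0.05 N and linear speed of down1 above 0.6 m/s) or (contact force between the fingers and down2 below 0.05 N and linear speed of down2 above 0.6 m/s)).
It fails at once if a device that already stands in the tray is tipped or lifted (angle between any of up1, up2's own z axis and vertical above 0.3 rad or z of any of up1, up2 in the frame of tray above 0.055 m).
It also fails if it takes over 72 s, if anything falls off the work surface, if the arm or the gripper's body presses on something with over 40 N, if the wrist force passes 120 N, or if a joint passes its speed limit or range.

## Robot

A 7-joint arm with a two-finger parallel gripper is mounted at the origin on the work surface. World frame = base frame: x ahead of the robot, y to its left, z up, the work surface at z = 0. Lengths are in mm, angles in rad, forces in N, time in s.
With the tool pointing down it reaches from about 400 to 900 mm from the base axis. Payload 5.6 kg.
Tool frame: the origin (TCP) lies midway between the tips of the shut fingers; the grasp point (between the pads) lies 19 mm behind it; z points along the fingers, y is the line along which they close (so a half turn about z gives the same grasp; the last joint's range is limited). The gripper opens to 92 mm and grips with 3 to 60 N. Pads are 20 mm wide; open, the fingers measure 128 mm over their backs; the gripper's body (75 mm by 189 mm) begins 69 mm behind the grasp point.
Start: joints at [1.201, 0.468, -0.012, 1.603, 0.006, 1.071, -0.056], TCP at [208.618, -615.62, 214.592] pointing down, gripper open.
Joint ranges: [-2.53, 2.53], [-0.31, 2.02], [-1.57, 1.55], [0.28, 2.44], [-1.29, 4.43], [0.15, 1.84], [-2.92, 2.92]. Speed limits (rad/s): [2.57, 2.57, 3.14, 3.14, 3.14, 3.14, 3.14].

## Interface

Orientations are given as a rotation vector (axis times angle).
In Python, from cell import robot, grip, kin, viewer gives the robot as it stands. Calls block until the motion is done:
- robot.movep(position, orientation): joint-space move of the TCP to a pose.
- robot.servo_line(position, feed=150, rotation=None): straight line of the TCP; rotation=None keeps the orientation; feed is the mean speed in mm/s.
- robot.goto_joints(angles): joint-space move.
- grip(opening, newtons=None): opening from 0.0 (shut) to 1.0 (fully open); newtons is the grip in N (None keeps the last); returns when the fingers have stopped.
- robot.hold(seconds).
- kin.ik(position, orientation): joint angles nearest the present ones, or None.
- robot.observe(): the state.
- viewer.read_camera(name): name is "side" or "top" or "wrist"; returns the picture (480x640x3 uint8, red, green, blue); there is no depth.
- viewer.camera_info(name): a dict with "camera_matrix" (3x3 intrinsics, pixels), "R" (3x3) and "t" (3): a world point X has camera coordinates R X + t. Camera axes: x right, y down, z forward; pixel columns grow to the right and rows downward; lengths in mm; the calibration is good to about 2 mm. A picture is of the moment at which its call begins: read the wrist's pose just before it. camera_info takes no time and is no camera call; for the wrist camera it gives the pose at the moment of the call.
A pose or a line that the arm cannot do raises robot.IKError and nothing moves.
- robot.job_done(): hands the job in; it is judged then, once.
Trained networks look in the newest picture that a camera, given by its name, has taken for a name from the list of things; names that differ only in an ending like _2 or _b are one class to them, and where a whole thing is asked for, a point or a joint stands for the part that bears it (a point fixed in the world has none). Each returns a list of dicts, best first, with "confidence" (0 to 1); they miss things now and then, are a little off and sometimes report something else, mostly with a low value. They report only what shows in the picture. A call takes as long as a camera call. They do not tell look-alikes from the thing itself.
- viewer.silhouettes(name, camera): "mask" (480x640 bool, what is visible of it).
- viewer.pinpoint(name, camera): "at" ([x, y, z] in mm, in the coordinates of the camera as it stood for that picture, good to about 4 mm: a listed point, or the origin of a listed thing).
The state is a dict: "t": time; "joints": joint angles; "joint_velocities": joint speeds; "joint_torque": joint torques, N m; "tcp_pos": TCP position; "tcp_rot": TCP orientation; "contact_force": force on the tool from outside, world axes, zero at the start; "wrist_torque": the same for the moment, N m; "grip_width": opening from 0.0 (shut) to 1.0 (fully open); "grip_force": force on a finger pad.
Only numpy, scipy, OpenCV 4.12 (cv2) and the standard library are available. Lean on these libraries where they do the work, as an engineer would, in place of code of your own. Each camera call takes 0.05 s, during which the arm holds its last target. There are 200 camera calls.

## Working session

There is one attempt and no reset: what is moved stays moved. The work goes in short steps, each a Python script; the robot and the scene stay as the last script left them, time stands still between calls to the robot, and variables do not carry over. Pictures are saved under pics/ and viewed, at most 10 in all, crops included, and the job is handed in when it is done.

```bash
ls; mkdir -p pics; python3 - <<'E'
from cell import robot, grip, kin, viewer
import cv2,numpy as np
np.set_printoptions(precision=1,suppress=True)
for c in ["top","side"]:
    im=viewer.read_camera(c); cv2.imwrite(f"pics/{c}0.png",im[:,:,::-1])
    i=viewer.camera_info(c);R=np.array(i["R"]);t=np.array(i["t"])
    print(c,"campos",-R.T@t, i["camera_matrix"][0][0])
    for n in ["tray","up1","down1","stand","breakers","screwdriver","tape"]:
        for d in viewer.pinpoint(n,c):
            print(n,R.T@(np.array(d["at"])-t),round(d["confidence"],2))
print(robot.observe())
E
```

```text
pics
top campos [ 449.7  -17.8 1277.3] 502.17804499339235
tray [382.2  14.7   1.5] 0.74
tray [ 534.9 -183.5    0.3] 0.71
up1 [418.7 320.7  72.5] 0.79
up1 [268.3 362.7  26.5] 0.78
up1 [ 443.9 -161.2   38.4] 0.76
up1 [ 771.  -147.3   37.2] 0.71
up1 [ 536.5 -183.1   37.6] 0.65
down1 [466.9 242.4  70.3] 0.69
down1 [517.1 154.1  69.2] 0.58
stand [508.9 258.1   2.2] 0.75
stand [ 441.4 -163.    36.5] 0.48
screwdriver [378.8  15.7   0.7] 0.56
tape [ 428.4 -377.3    3.3] 0.88
tape [466.6 239.6  64.9] 0.59
side campos [-239.4  737.4  705.3] 480.4304127187353
tray [ 531.9 -187.2   -0.4] 0.96
tray [ 440.4 -158.    38.3] 0.39
up1 [269.5 364.3  27.8] 0.96
up1 [ 440.6 -162.2   38.1] 0.84
up1 [ 772.5 -153.1   34.8] 0.74
up1 [417.1 326.2  66.5] 0.72
up1 [ 537.1 -186.9   40.4] 0.59
down1 [518.7 150.2  68.4] 0.83
down1 [473.1 239.4  73.3] 0.56
stand [510.2 259.5   6.3] 0.68
breakers [768.3  12.3   0.4] 0.56
screwdriver [386.8  16.8   2.6] 0.56
tape [ 430.5 -382.1   -1.2] 0.59
tape [ 442.4 -160.2   37.4] 0.27
tape [ 538.1 -185.8   39.1] 0.2
{'t': 0.8, 'joints': array([ 1.2,  0.5, -0. ,  1.6,  0. ,  1.1, -0.1]), 'joint_velocities': array([-0., -0.,  0.,  0., -0., -0., -0.]), 'joint_torque': array([ -0. , -52. ,  -0. , -24.4,  -0.1,   0. ,   0. ]), 'tcp_pos': array([ 208.6, -615.6,  214.6]), 'tcp_rot': array([ 3.1,  0.5, -0. ]), 'contact_force': array([0.5, 0.5, 0.4]), 'wrist_torque': array([ 0., -0., -0.]), 'grip_force': 0.0, 'grip_width': 1.0008007924832893}
```

View pics/top0.png

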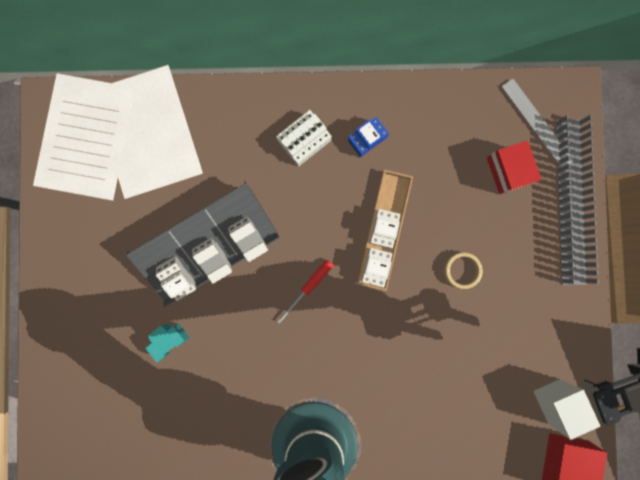

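View pics/side0.png

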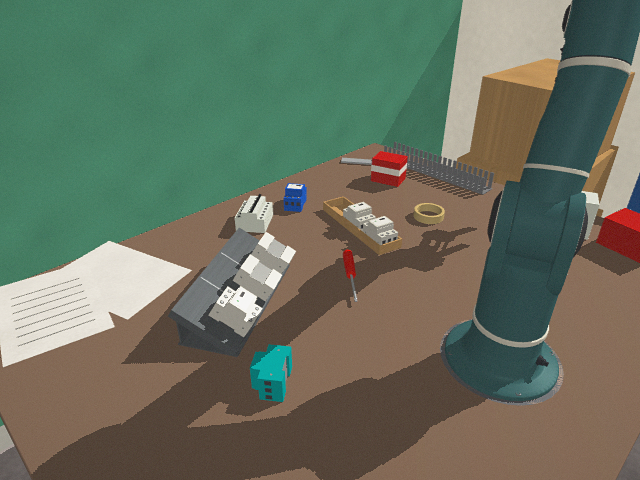

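Top picture: stand at (203,243), with the nose-up device in the lower-left lane (175,278) and nose-down ones at (211,260) and (248,238). The tray is at (387,230), with its free end at the top (395,185). The turquoise (167,342) and blue (369,136) look-alikes stay put. Next I'll take wrist views and fit models to the silhouettes.

```bash
cat > h.py <<'E'
from cell import robot, grip, kin, viewer
import cv2,numpy as np
from scipy.spatial.transform import Rotation as Ro
from scipy.optimize import minimize
np.set_printoptions(precision=2,suppress=True)
def rot(z,y):
    z=np.array(z,float);z/=np.linalg.norm(z);y=np.array(y,float);y-=z*(y@z);y/=np.linalg.norm(y)
    return Ro.from_matrix(np.c_[np.cross(y,z),y,z]).as_rotvec()
def yv(deg): a=np.radians(deg); return np.array([np.cos(a),np.sin(a),0])
def best(p,z,y):
    "of the two half turns the one with the smaller joint travel"
    q0=np.array(robot.observe()["joints"]);c=[]
    for s in (1,-1):
        o=rot(z,s*np.array(y));q=kin.ik(p,o)
        if q is not None: c.append((np.abs(np.array(q)-q0).max()+(10 if abs(q[6])>2.7 else 0),s,o,q))
    c.sort(key=lambda a:a[0]); return c
def box(x,y,z0,z1): return np.array([[a*x/2,b*y/2,c] for a in(-1,1) for b in(-1,1) for c in(z0,z1)])
DEV=[box(85,54,-32,12),box(44,54,12,26),box(40,54,26,32)]
TRAY=[box(292,74,0,28)]
STAND_T=lambda p:None
def render(parts,R,t,info):
    K=np.array(info["camera_matrix"]);Rc=np.array(info["R"]);tc=np.array(info["t"])
    m=np.zeros((480,640),np.uint8)
    for b in parts:
        q=(K@(Rc@(R@b.T+np.reshape(t,(3,1)))+tc[:,None])).T;q=q[:,:2]/q[:,2:]
        cv2.fillConvexPoly(m,cv2.convexHull((q*8).round().astype(np.int32)),1,shift=3)
    return m>0
def fit(parts,mask,info,pose,p0,step):
    f=lambda p:-iou(render(parts,*pose(p),info),mask)
    s=np.vstack([p0]+[np.array(p0)+np.eye(len(p0))[i]*step[i] for i in range(len(p0))])
    r=minimize(f,p0,method="Nelder-Mead",options=dict(initial_simplex=s,xatol=.05,fatol=1e-5,maxfev=300))
    return r.x,-r.fun
def iou(a,b): return (a&b).sum()/max((a|b).sum(),1)
E
python3 - <<'E'
from h import *
import pickle
tc=np.array([533,-185,0.]);
ty=yv(76)
out={}
def look(tag,p,z,y,names):
    c=best(p,z,y); print(tag,len(c)); robot.movep(p,c[0][2]); robot.hold(.2)
    info=viewer.camera_info("wrist");im=viewer.read_camera("wrist");cv2.imwrite(f"pics/{tag}.png",im[:,:,::-1])
    R=np.array(info["R"]);t=np.array(info["t"]);o=robot.observe()
    print("t",o["t"],"cam",-R.T@t,o["tcp_pos"]); d={}
    for n in names:
        d[n]=[(R.T@(np.array(k["at"])-t),k["confidence"]) for k in viewer.pinpoint(n,"wrist")]
        d[n+"_m"]=[(k["mask"],k["confidence"]) for k in viewer.silhouettes(n,"wrist")]
        print(n,*d[n]); print("  masks",[(m.sum(),round(c,2)) for m,c in d[n+"_m"]])
    out[tag]=(info,im,d)
look("wtray",[530,-185,330],[0,0,-1],ty,["tray","up1"])
u=yv(30); n=np.array([-.5*u[0],-.5*u[1],.866])
look("wstand",np.array([470,239,70])+n*240,-n,yv(120),["stand","up1","down1"])
pickle.dump(out,open("obs.pkl","wb"))
E
```

```text
wtray 2
t 3.0333 cam [ 450.98 -165.81  500.16] [ 529.84 -185.57  329.82]
tray (array([519.7 , 152.5 ,  67.76]), 0.41)
  masks []
up1 (array([ 442.85, -163.1 ,   36.16]), 0.97) (array([ 538.33, -186.71,   36.38]), 0.77) (array([ 767.72, -146.23,   29.3 ]), 0.7)
  masks [(np.int64(3249), 0.92), (np.int64(2795), 0.77), (np.int64(2925), 0.59)]
wstand 0Traceback (most recent call last):
  File "<stdin>", line 18, in <module>
  File "<stdin>", line 7, in look
IndexError: list index out of range
```

```bash
cat > look.py <<'E'
from h import *
import pickle,os
def look(tag,p,z,y,names):
    out=pickle.load(open("obs.pkl","rb")) if os.path.exists("obs.pkl") else {}
    if p is not None: c=best(p,z,y); robot.movep(p,c[0][2]); robot.hold(.2)
    info=viewer.camera_info("wrist");im=viewer.read_camera("wrist");cv2.imwrite(f"pics/{tag}.png",im[:,:,::-1])
    R=np.array(info["R"]);t=np.array(info["t"]);o=robot.observe()
    print(tag,"t",o["t"],"cam",-R.T@t,o["tcp_pos"]); d={}
    for n in names:
        d[n]=[(R.T@(np.array(k["at"])-t),k["confidence"]) for k in viewer.pinpoint(n,"wrist")]
        d[n+"_m"]=[(k["mask"],k["confidence"]) for k in viewer.silhouettes(n,"wrist")]
        print(n,*d[n]); print("  masks",[(m.sum(),round(c,2)) for m,c in d[n+"_m"]])
    out[tag]=(info,im,d)
    pickle.dump(out,open("obs.pkl","wb"))
E
python3 - <<'E'
from look import *
look("wtray",None,0,0,["tray","up1"])
u=yv(30); n=np.array([-.5*u[0],-.5*u[1],.866])
for p in ([470,239,70],[420,325,70],[518,152,70]):
    for h in (0,40,80,120): print(p,h,[(c[1],np.array(c[3])) for c in best(np.array(p)+n*h,-n,yv(120))])
for s in (-48,48,96): 
    for z in (36,80,160): print(s,z,[(c[1],np.array(c[3])) for c in best(np.array([534,-185,z])+s*yv(-14),[0,0,-1],yv(76))])
look("wstand",[490,240,360],[0,0,-1],yv(120),["stand","up1","down1"])
E
python3 -c "
import cv2,numpy as np
cv2.imwrite('pics/both.png',cv2.resize(np.vstack([cv2.imread('pics/wtray.png'),cv2.imread('pics/wstand.png')]),(400,600)))"
```

```text
wtray t 3.2833 cam [ 451.08 -165.3   500.34] [ 529.99 -185.02  329.96]
tray (array([383.58,  16.14,   2.08]), 0.52)
  masks [(np.int64(5284), 0.7)]
up1 (array([ 443.42, -165.39,   37.25]), 0.88) (array([ 535.66, -188.49,   37.98]), 0.79) (array([ 768.43, -144.77,   30.61]), 0.66)
  masks [(np.int64(3275), 0.81), (np.int64(2812), 0.67)]
[470, 239, 70] 0 [(1, array([ 0.52,  0.91, -1.32,  2.34,  1.84,  0.82,  0.07])), (-1, array([ 0.04,  0.45, -0.65,  2.36,  2.05,  0.28,  2.75]))]
[470, 239, 70] 40 [(1, array([ 0.42,  0.5 , -1.09,  2.37,  1.7 ,  0.43,  0.02])), (-1, array([-0.04,  0.3 , -0.55,  2.4 ,  1.84,  0.16,  2.91]))]
[470, 239, 70] 80 []
[470, 239, 70] 120 [(-1, array([ 0.14,  0.05, -0.67,  2.42,  0.21,  0.16, -1.78]))]
[420, 325, 70] 0 [(1, array([ 0.25,  0.92, -1.33,  2.33,  1.83,  0.96, -0.15])), (-1, array([ 0.12,  0.69, -1.1 ,  2.33,  1.81,  0.71,  2.89]))]
[420, 325, 70] 40 [(1, array([ 0.27,  0.71, -1.31,  2.36,  1.69,  0.8 , -0.14])), (-1, array([-0.22,  0.34, -0.67,  2.38,  1.65,  0.35,  2.87]))]
[420, 325, 70] 80 [(1, array([-0.41,  0.17, -0.46,  2.41,  1.27,  0.24,  0.
[... 1793 characters left out ...]
.14,  1.29, -0.71]))]
96 160 [(1, array([ 0.69,  0.63, -0.62,  1.59,  0.41,  1.05,  1.29])), (-1, array([-0.51,  0.96,  1.34,  1.67, -0.97,  1.32, -0.8 ]))]
wstand t 5.3083 cam [420.19 197.92 530.22] [490.44 239.2  359.88]
stand (array([508.07, 263.19,   2.08]), 0.9)
  masks [(np.int64(18158), 0.88)]
up1 (array([422.27, 327.37,  62.75]), 0.85) (array([ 537.58, -186.98,   38.27]), 0.74) (array([273.84, 362.18,  26.95]), 0.65) (array([522.33, 153.74,  68.45]), 0.38)
  masks [(np.int64(2406), 0.92), (np.int64(3722), 0.86), (np.int64(3553), 0.76), (np.int64(3314), 0.66), (np.int64(1567), 0.61)]
down1 (array([520.54, 155.71,  67.55]), 0.86)
  masks [(np.int64(3585), 0.75), (np.int64(3188), 0.73)]
```

View pics/both.png

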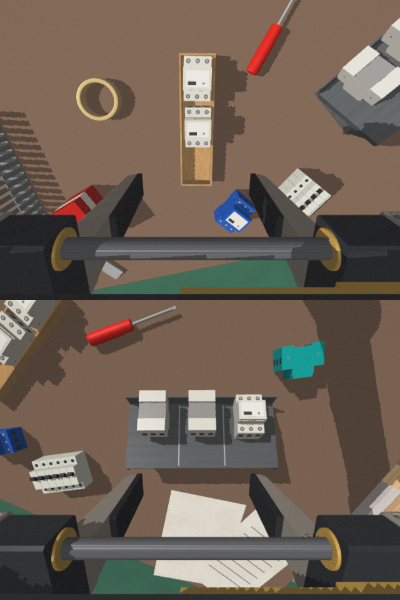

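The pictures show the tray in the upper view at about (197,118), with up1 at (197,78), up2 at (198,127) and the free end lower. In the lower view, the two nose-down devices are at (152,412) and (202,412), and the nose-up one is at (250,415). Now the pose fits.

```bash
cat > fitall.py <<'E'
from h import *
import pickle
out=pickle.load(open("obs.pkl","rb"))
info,im,d=out["wtray"]
up=lambda z:(lambda p:(Ro.from_euler("z",p[2],degrees=True).as_matrix(),np.array([p[0],p[1],z])))
for m,c in d["tray_m"]:
    h=np.zeros((480,640),np.uint8);pts=np.argwhere(m)[:,::-1].astype(np.int32)
    cv2.fillConvexPoly(h,cv2.convexHull(pts),1)
    print("tray",fit(TRAY,h>0,info,up(0),[533,-185,-14],[8,8,3]))
for m,c in d["up1_m"]:
    for p0 in ([442,-162,-14],[537,-186,-14]):
        r=fit(DEV,m,info,up(36),p0,[6,6,3])
        if r[1]>.7: print("up",r)
info,im,d=out["wstand"]
def onslope(flip):
    # p: x,y of origin, yaw; height 67 above bench
    def f(p):
        R=Ro.from_euler("z",p[2],degrees=True).as_matrix()@Ro.from_euler("y",-30,degrees=True).as_matrix()
        if flip: R=R@np.diag([-1,1,-1])
        return R,np.array([p[0],p[1],67.])
    return f
for nm,fl in (("up1",0),("down1",1)):
  for m,c in d[nm+"_m"]:
    for p0 in ([420,325,30],[470,239,30],[518,152,30]):
        r=fit(DEV,m,info,onslope(fl),p0,[6,6,3])
        if r[1]>.7: print(nm,r)
def sp(p):
    return Ro.from_euler("z",p[2],degrees=True).as_matrix(),np.array([p[0],p[1],0.])
a=np.array([-.5,0,.866])*32
ST=[np.array([[x,y,z] for y in(-165,165) for x,z in((-65,18),(65,93),(-65+a[0],18+a[2]),(-65,0),(65,0))])]
for m,c in d["stand_m"]:
    h=np.zeros((480,640),np.uint8);pts=np.argwhere(m)[:,::-1].astype(np.int32)
    print("stand raw",fit(ST,m,info,sp,[509,259,30],[6,6,3]))
E
python3 fitall.py
```

```text
tray (array([ 533.98, -185.08,  -14.2 ]), np.float64(0.9846023688663282))
up (array([ 440.68, -161.05,  -13.94]), np.float64(0.9640629640629641))
up (array([ 535.99, -183.67,  -14.02]), np.float64(0.9742608695652174))
up1 (array([419.7 , 325.7 ,  31.21]), np.float64(0.9797783933518005))
down1 (array([519.57, 152.93,  30.23]), np.float64(0.9731270358306189))
down1 (array([470.15, 238.98,  30.37]), np.float64(0.9633888048411497))
stand raw (array([507.15, 261.36,  30.22]), np.float64(0.6394189689547137))
```

```bash
cat > ops.py <<'E'
from h import *
U=yv(30);N=np.array([-.5*U[0],-.5*U[1],np.sqrt(.75)])
PY=yv(120);TYAW=-14.1;TY=yv(TYAW+90);DN=[0,0,-1]
T0=np.array([533.98,-185.08,0])
def st(tag):
    o=robot.observe();print(tag,"t %.1f"%o["t"],"tcp",np.array(o["tcp_pos"]),"F",np.array(o["contact_force"]),"M",np.array(o["wrist_torque"]),"w %.3f gf %.1f"%(o["grip_width"],o["grip_force"]),"q",np.array(o["joints"]));return o
def pick(xy,h=50):
    p=np.array([xy[0],xy[1],67.])
    grip(0.8,40)
    for s in (1,-1):
        try:
            o=rot(-N,s*PY); robot.movep(p+N*h,o); st("above"); robot.servo_line(p,feed=70); break
        except robot.IKError as e: print("ik",s,e)
    else: raise SystemExit("no approach")
    robot.hold(.1); st("at"); grip(0.0,40); o=st("gripped")
    if not .5<o["grip_width"]<.66: raise SystemExit("grip?")
    for rv in (None,rot(DN,s*PY)):
        for dz in (110,80):
            try: robot.servo_line(p+[0,0,dz],feed=90,rotation=rv); break
            except robot.IKError as e: print("lift ik",e)
        else: continue
        break
    st("lifted"); return s
def fz(): return np.mean([(robot.hold(.03),robot.observe()["contact_force"][2])[1] for _ in range(3)])
E
python3 - <<'E'
from ops import *
s=pick([519.6,152.9])
E
```

```text
above t 7.1 tcp [499.84 140.69 111.48] F [ 0.25 -0.22  0.56] M [-0.14  0.28  0.03] w 0.797 gf 0.0 q [ 0.7   0.52 -1.1   2.33  1.53  0.31  0.43]
at t 8.1 tcp [519.86 152.81  67.51] F [0.38 0.23 0.38] M [-0.11  0.3  -0.06] w 0.801 gf 0.0 q [ 0.6   0.67 -1.04  2.3   1.82  0.4   0.2 ]
gripped t 8.5 tcp [519.58 152.96  67.2 ] F [-2.57 -1.18  4.58] M [-0.13  0.28  0.05] w 0.583 gf 40.0 q [ 0.6   0.67 -1.04  2.3   1.82  0.4   0.2 ]
lifted t 9.9 tcp [519.22 152.69 176.43] F [ 0.73  0.62 -3.85] M [-0.33  0.61 -0.06] w 0.582 gf 40.0 q [ 0.86  0.5  -1.33  2.24  1.08  0.43  0.86]
```

```bash
cat >> ops.py <<'E'
def carry(xy,z=200):
    c=best([xy[0],xy[1],z],DN,TY); robot.movep([xy[0],xy[1],z],c[0][2]); robot.hold(.2); st("over")
def lower(xy,z1,zmin,press,zjam):
    "straight down to z1, then in small steps until pressed; returns False on early contact"
    robot.servo_line([xy[0],xy[1],z1],feed=100); f0=fz(); st("low f0 %.2f"%f0); z=z1
    while z>zmin:
        z-=1; robot.servo_line([xy[0],xy[1],z],feed=20); f=fz()-f0
        if f>2: print("z %.1f f %.1f"%(z,f))
        if f>5 and z>zjam: st("JAM"); return False
        if f>press: break
    robot.hold(.3); st("pressed"); return True
E
python3 - <<'E'
from ops import *
xy=(488.3,-172.4)
carry(xy)
print(lower(xy,96,73,18,86))
E
```

```text
over t 11.3 tcp [ 488.35 -171.31  199.94] F [ 0.8  -0.06 -2.47] M [ 0.04 -0.12  0.03] w 0.587 gf 40.0 q [ 1.17  0.55 -1.17  1.89  0.58  1.09  1.09]
low f0 -3.36 t 12.6 tcp [ 488.75 -172.56   96.64] F [-0.72 -0.25 -3.08] M [ 0.02 -0.18  0.03] w 0.586 gf 40.0 q [ 1.06  0.67 -1.03  1.97  0.73  0.93  0.97]
z 79.0 f 11.2
z 78.0 f 21.5
pressed t 19.2 tcp [ 488.57 -172.37   80.02] F [-7.4   0.17 19.42] M [0.29 1.34 0.02] w 0.585 gf 40.0 q [ 1.04  0.7  -1.    1.98  0.76  0.9   0.95]
True
```

```bash
python3 - <<'E'
from ops import *
a=yv(TYAW);p=np.array([488.3,-172.4,78.])
for d in (-1,-2):
    robot.servo_line(p+a*d,feed=20); robot.hold(.3); st("d%g"%d)
E
```

```text
d-1 t 19.8 tcp [ 488.58 -172.39   80.04] F [-2.62 -1.27 14.53] M [ 0.05  0.67 -0.01] w 0.587 gf 40.0 q [ 1.04  0.69 -1.    1.98  0.76  0.9   0.95]
d-2 t 20.3 tcp [ 488.58 -172.39   80.06] F [ 0.82 -0.68 11.39] M [-0.1   0.13  0.06] w 0.586 gf 40.0 q [ 1.04  0.69 -1.    1.98  0.76  0.9   0.95]
```

```bash
python3 - <<'E'
from ops import *
a=yv(TYAW);p=np.array([488.3,-172.4,76.5])-a*1.8
robot.servo_line(p,feed=20); robot.hold(.4); o=st("press")
z=o["tcp_pos"][2]
p[2]=79.2; robot.servo_line(p,feed=40); robot.hold(.1); st("ease")
grip(0.75,40); st("open")
robot.servo_line([p[0],p[1],185],feed=150)
from look import look
look("w2",None,0,0,["up1","down1"])
s=pick([419.7,325.7])
E
```

```text
press t 21.0 tcp [ 488.6  -172.36   79.98] F [-6.04 -0.53 26.55] M [0.14 1.35 0.05] w 0.584 gf 40.0 q [ 1.04  0.69 -1.    1.98  0.77  0.9   0.95]
ease t 21.3 tcp [ 487.2  -172.17   80.04] F [-1.65 -1.01  9.87] M [-0.12  0.31 -0.01] w 0.586 gf 40.0 q [ 1.04  0.69 -1.    1.98  0.76  0.9   0.95]
open t 21.7 tcp [ 486.4  -171.88   78.91] F [0.23 0.21 0.1 ] M [-0.01 -0.12  0.05] w 0.748 gf 0.0 q [ 1.04  0.7  -1.    1.98  0.76  0.9   0.95]
w2 t 22.6333 cam [ 407.25 -152.17  354.74] [ 485.8  -171.96  184.03]
up1 (array([ 446.81, -165.35,   35.11]), 0.77) (array([ 768.67, -146.88,   32.17]), 0.62)
  masks [(np.int64(899), 0.87), (np.int64(3283), 0.57)]
down1 (array([ 488.23, -170.51,   80.52]), 0.9)
  masks [(np.int64(8585), 0.81)]
above t 24.9 tcp [398.95 312.77 110.48] F [-0.77 -0.54  0.64] M [-0.15  0.27 -0.04] w 0.805 gf 0.0 q [-0.08  0.36 -0.83  2.38  1.61  0.4  -0.22]
at t 25.9 tcp [419.8  325.66  67.45] F [-0.61  0.11  0.48] M [-0.08  0.3  -0.01] w 0.801 gf 0.0 q [-0.11  0.52 -0.8   2.34  1.85  0.49 -0.4 ]
gripped t 26.3 tcp [419.68 325.98  67.31] F [-1.22 -0.75  4.1 ] M [-0.07  0.24  0.  ] w 0.588 gf 40.0 q [-0.12  0.52 -0.8   2.34  1.85  0.49 -0.4 ]
lifted t 27.7 tcp [419.43 325.31 176.47] F [ 0.02  0.31 -2.42] M [-0.36  0.51 -0.01] w 0.584 gf 40.0 q [ 0.06  0.24 -0.94  2.28  1.06  0.39  0.35]
```

```bash
python3 - <<'E'
from ops import *
import pickle
info,im,d=pickle.load(open("obs.pkl","rb"))["w2"]
dp=lambda p:(Ro.from_euler("z",p[2],degrees=True).as_matrix()@np.diag([-1,1,-1]),np.array([p[0],p[1],80]))
for m,c in d["down1_m"]: print("down fit",fit(DEV,m,info,dp,[488,-172,-14],[5,5,3]))
xy=(T0+97*yv(TYAW))[:2]; print(xy)
carry(xy)
robot.servo_line([xy[0],xy[1],70],feed=100)
print(lower(xy,43,32,5,40))
E
```

```text
down fit (array([ 487.64, -172.54,  -13.86]), np.float64(0.9721151666288823))
[ 628.06 -208.71]
over t 29.9 tcp [ 628.25 -207.62  200.24] F [ 0.05 -0.53 -1.51] M [ 0.07 -0.21 -0.  ] w 0.579 gf 40.0 q [ 0.72  0.6  -0.66  1.55  0.4   1.13  1.3 ]
low f0 -2.54 t 31.9 tcp [ 628.25 -208.55   42.97] F [ 0.67  0.59 -2.04] M [ 0.06 -0.14 -0.02] w 0.585 gf 40.0 q [ 0.66  0.78 -0.57  1.65  0.52  0.87  1.21]
z 35.0 f 7.7
pressed t 35.0 tcp [ 628.2  -208.69   36.02] F [-3.78  0.61  5.64] M [ 0.02  0.43 -0.01] w 0.583 gf 40.0 q [ 0.66  0.78 -0.57  1.65  0.52  0.86  1.2 ]
True
```

```bash
python3 - <<'E'
from ops import *
from look import look
p=np.array(robot.observe()["tcp_pos"])
grip(0.75,40); st("open")
robot.servo_line([p[0],p[1],150],feed=150)
robot.servo_line([560,-190,250],feed=200); robot.hold(.2)
look("w3",None,0,0,["up1","down1","tray"])
s=pick([470.15,239.0])
E
cat > f3.py <<'E'
from h import *
import pickle,sys
info,im,d=pickle.load(open("obs.pkl","rb"))[sys.argv[1]]
for m,c in d["up1_m"]:
    for p0 in ([442,-162,-14],[537,-186,-14],[628,-208,-14]):
        r=fit(DEV,m,info,lambda p:(Ro.from_euler("z",p[2],degrees=True).as_matrix(),np.array([p[0],p[1],36])),p0,[6,6,3])
        if r[1]>.3: print("up",r)
for m,c in d["down1_m"]:
    for p0 in ([488,-172,-14],[582,-196,-14]):
        r=fit(DEV,m,info,lambda p:(Ro.from_euler("z",p[2],degrees=True).as_matrix()@np.diag([-1,1,-1]),np.array([p[0],p[1],80])),p0,[6,6,3])
        if r[1]>.5: print("down",r)
E
python3 f3.py w3
```

```text
open t 35.4 tcp [ 628.05 -208.73   34.86] F [-0.43  0.04  0.93] M [ 0.03 -0.14 -0.08] w 0.749 gf 0.0 q [ 0.66  0.79 -0.57  1.65  0.52  0.86  1.2 ]
w3 t 37.35 cam [ 481.32 -170.22  419.12] [ 559.95 -189.89  248.81]
up1 (array([ 444.86, -165.7 ,   34.16]), 0.93) (array([ 537.33, -185.8 ,   38.41]), 0.93) (array([ 629.32, -209.18,   35.34]), 0.87) (array([ 764.65, -145.06,   30.  ]), 0.75)
  masks [(np.int64(1880), 0.89), (np.int64(3685), 0.79), (np.int64(2561), 0.63), (np.int64(1941), 0.58)]
down1 (array([ 489.81, -169.3 ,   77.53]), 0.63)
  masks [(np.int64(6464), 0.55)]
tray
  masks [(np.int64(2787), 0.81)]
above t 39.6 tcp [449.71 226.01 110.67] F [-0.44 -0.72  0.07] M [-0.13  0.24 -0.01] w 0.801 gf 0.0 q [ 0.43  0.47 -1.09  2.38  1.66  0.4   0.04]
at t 40.6 tcp [470.28 238.87  67.43] F [-0.94 -0.31 -0.17] M [-0.1   0.29 -0.01] w 0.803 gf 0.0 q [ 0.35  0.64 -1.03  2.35  1.88  0.52 -0.11]
gripped t 41.0 tcp [470.12 239.22  67.27] F [-1.72 -0.46  4.17] M [-0.1   0.23  0.  ] w 0.585 gf 40.0 q [ 0.35  0.64 -1.04  2.35  1.88  0.52 -0.11]
lifted t 42.4 tcp [469.82 238.65 176.47] F [ 0.38  0.15 -1.78] M [-0.31  0.58 -0.01] w 0.583 gf 40.0 q [ 0.59  0.38 -1.26  2.28  1.14  0.42  0.54]
up (array([ 543.36, -185.33,  -13.26]), np.float64(0.44079718640093785))
up (array([ 576.57, -189.99,   -5.98]), np.float64(0.44351163348524825))
up (array([ 630.94, -209.03,  -12.09]), np.float64(0.9416581371545547))
up (array([ 630.57, -209.56,  -13.41]), np.float64(0.9509297520661157))
up (array([ 440.61, -160.3 ,  -13.46]), np.float64(0.4770864381520119))
down (array([ 487.13, -172.27,  -13.47]), np.float64(0.960618219646307))
```

View pics/w3.png

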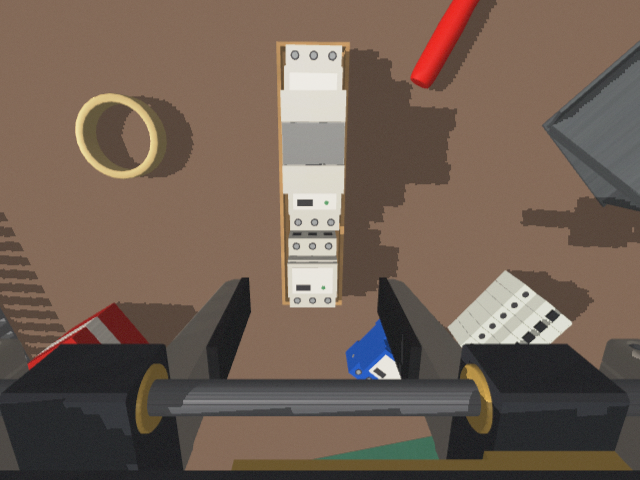

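The tray view shows the first nose-down device seated at (313,145) and up3 standing against the free end at (313,280). The valley between up2 and up3 is clear, around (314,240). Next I'll place the last device.

```bash
python3 - <<'E'
from ops import *
a=yv(TYAW);q=T0+49*a;xy=q[:2]; print(xy)
carry(xy)
print(lower(xy,90,73,16,86))
E
```

```text
[ 581.5  -197.02]
over t 44.2 tcp [ 581.59 -195.87  200.22] F [-0.35 -1.14 -2.24] M [ 0.07 -0.18  0.07] w 0.585 gf 40.0 q [ 0.96  0.65 -1.    1.66  0.59  1.16  1.14]
low f0 -2.43 t 45.5 tcp [ 581.98 -197.15   90.76] F [-1.37 -0.18 -1.92] M [ 0.03 -0.09  0.03] w 0.580 gf 40.0 q [ 0.9   0.76 -0.9   1.74  0.71  0.99  1.05]
z 79.0 f 7.8
z 78.0 f 14.7
z 77.0 f 21.4
pressed t 50.4 tcp [ 581.6  -197.     79.87] F [-9.36  0.34 18.59] M [0.3  1.7  0.06] w 0.583 gf 40.0 q [ 0.89  0.78 -0.89  1.75  0.72  0.98  1.04]
True
```

Seated at z≈80. I'll repeat the lateral relief and firm press, then ease off, release and check.

```bash
python3 - <<'E'
from ops import *
from look import look
a=yv(TYAW);q=T0+49*a
for d,z in ((-2,77),(-2,75.5)):
    p=np.array([q[0],q[1],z])+a*d; robot.servo_line(p,feed=20); robot.hold(.4); st("press d%g"%d)
p[2]=79.2; robot.servo_line(p,feed=40); robot.hold(.1); st("ease")
grip(0.75,40); st("open")
robot.servo_line([p[0],p[1],190],feed=150)
robot.servo_line([540,-187,260],feed=200); robot.hold(.2)
look("w4",None,0,0,["up1","down1"])
s=viewer.read_camera("side");cv2.imwrite("pics/side4.png",cv2.resize(s[170:290,290:450,::-1],(640,480)))
E
python3 f3.py w4
```

```text
press d-2 t 51.0 tcp [ 581.6  -196.98   79.88] F [-1.83 -0.72 13.81] M [-0.05  0.54  0.03] w 0.591 gf 40.0 q [ 0.89  0.78 -0.89  1.75  0.72  0.97  1.04]
press d-2 t 51.7 tcp [ 581.65 -197.     79.84] F [-5.32 -1.24 23.44] M [0.17 1.39 0.05] w 0.584 gf 40.0 q [ 0.89  0.78 -0.89  1.75  0.72  0.97  1.04]
ease t 52.0 tcp [ 580.16 -196.73   79.91] F [-2.07 -0.45  7.33] M [-0.15  0.18 -0.05] w 0.581 gf 40.0 q [ 0.89  0.78 -0.89  1.75  0.72  0.97  1.04]
open t 52.5 tcp [ 579.41 -196.4    78.82] F [-0.06 -0.26  0.42] M [ 0.04 -0.12 -0.05] w 0.750 gf 0.0 q [ 0.89  0.78 -0.89  1.75  0.72  0.97  1.04]
w4 t 54.1667 cam [ 461.2  -167.33  429.12] [ 539.82 -186.95  258.78]
up1 (array([ 443.8 , -163.96,   34.25]), 0.93) (array([ 764.73, -145.7 ,   31.86]), 0.88) (array([ 534.66, -187.49,   36.82]), 0.39)
  masks [(np.int64(556), 0.69), (np.int64(2633), 0.6), (np.int64(1729), 0.58), (np.int64(3), 0.47)]
down1 (array([ 489.18, -170.56,   79.74]), 0.89) (array([ 578.97, -199.8 ,   82.52]), 0.63)
  masks [(np.int64(5776), 0.9), (np.int64(5011), 0.67)]
up (array([ 440.28, -160.06,  -13.46]), np.float64(0.5434016987777087))
down (array([ 487.84, -172.61,  -14.08]), np.float64(0.9703952901597982))
down (array([ 579.79, -197.06,  -13.84]), np.float64(0.9699961285327139))
down (array([ 579.78, -196.56,  -14.07]), np.float64(0.9694331592184174))
```

View pics/side4.png

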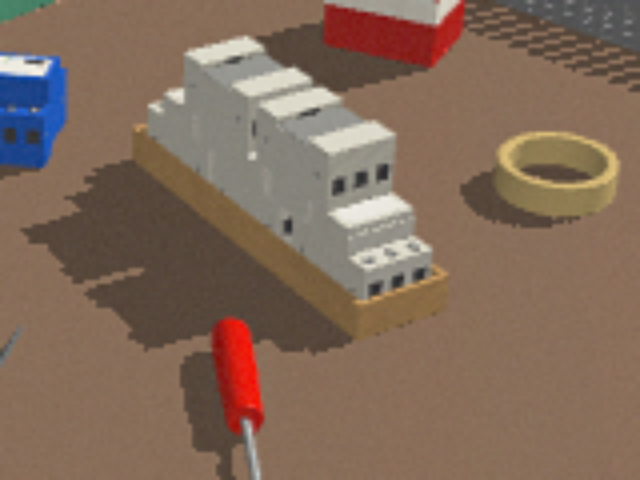

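The side crop shows both nose-down backs, at (215,60) and (320,115), level and seated in an interlocked row. The tape and screwdriver haven't been moved. I'll hand the job in.

```bash
python3 -c "
from cell import robot
print(robot.job_done())"
```

```text
the job is handed in; nothing more can be done
None
```

The row is packed and handed in at about 54 s: all three devices from the stand are interlocked in the tray, both nose-down ones pressed home with over 20 N and standing level at the right height; the hand-in returned no verdict.

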